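Index the length stop to its next hole

ROBOT

A 6-joint arm with a two-finger parallel gripper is mounted at the origin on a cart in front of the work surface, level with it; the furniture and walls round the work are solid. World frame = base frame: x ahead of the robot, y to its left, z up, the work surface at z = 0. Lengths are in m, angles in rad, forces in N, time in s.
With the tool pointing down it reaches from about 0.3 to 0.95 m from the base axis. Payload 3.1 kg.
Tool frame: the origin (TCP) lies midway between the tips of the shut fingers; the grasp point (between the pads) lies 19 mm behind it; z points along the fingers, y is the line along which they close (so a half turn about z gives the same grasp; the last joint's range is limited). The gripper opens to 85 mm and grips with 20 to 120 N. Pads are 22 mm wide; open, the fingers measure 114 mm over their backs; the gripper's body (76 mm by 85 mm) begins 54 mm behind the grasp point. The pads swing forward as they close: fully open they stand 13 mm farther back than shut.
Start: joints at [-1.227, 0.308, 1.634, -0, 1.2, -0.07], TCP at [0.251, -0.572, 0.231] pointing down, gripper open.
Joint ranges: [-3.06, 3.06], [-0.79, 1.96], [0.05, 2.63], [-1.19, 4.34], [0.05, 2.64], [-2.94, 2.94]. Speed limits (rad/s): [2.79, 2.79, 3.14, 3.14, 3.14, 3.14].

INTERFACE

Orientations are given as a unit quaternion [w, x, y, z].
In Python, from cell import sensors, eyes, env, models gives the robot as it stands.
- The arm moves only by the tool step_arm, never from a script. Its argument "motion" is a list of rows, each a list of 3 entries, a list of its own where there are three numbers: the turn, a rotation vector about the tool's x, y, z in units of 6 degrees (1.0 is 6 degrees), then the shift along the tool's x, y, z in units of 30 mm (1.0 is 30 mm), then the opening, from 0 (shut) to 1 (fully open). A call has 1 to 20 rows; each row shifts and turns the commanded pose from where the row before left it, along the tool's axes as they then stand; what a row does not reach is not made up. A row lasts 1/10 s, in which the tool goes at most 50 mm and 8.59 degrees, less where a joint would pass 70% of its speed; a pose out of reach is approached as far as the arm can. A call is refused whole if a number of a shift passes 1 or a number of a turn 1, either way. A call with a gripper value outside its range is refused whole. The fingers move at their own pace and stop on an object; the grip force is fixed at half the most. Time passes only in rows, so rows that do not move let the fingers close. It gives the time, the measured TCP pose, the force, the opening and the grip force at its end, in the units of the state.
- sensors.state(): the state, without advancing time (a new reading comes with each control period).
- eyes.read_camera(name): name is "scene" or "side" or "wrist"; returns a dict with "image" (384x512x3 uint8, red, green, blue), "camera_matrix" (3x3 intrinsics, pixels), "eye" and "rotation" of the camera in the world. Camera axes: x right, y up, looking along -z (the intrinsics and any distortion apply to the point x, -y, -z); pixel columns grow to the right and rows downward; lengths in m; the calibration is good to about 2 mm. The wrist camera is an equidistant fisheye: a pixel r from the principal point sees the ray r / f radians off the axis. A picture is of the moment at which its call begins. There is no depth.
- env.close_job(): hands the job in; it is judged then, once.
Trained networks look in a picture, given as the dict that the camera call returned (one of the last four; its "shot" number tells which), for a name from the list of things; names that differ only in an ending like _2 or _b are one class to them, and where a whole thing is asked for, a point or a joint stands for the part that bears it (a point fixed in the world has none). Each returns a list of dicts, best first, with "score" (0 to 1); they miss things now and then, are a little off and sometimes report something else, mostly with a low value. They report only what shows in the picture. A call takes as long as a camera call.
- models.search_frame(picture, query): "at" ([row, column] in pixels, amid what is visible of it).
- models.tip_of(picture, query): "at" ([row, column] in pixels: a listed point, or the origin of a listed thing).
The state is a dict: "time": time; "joint_positions": joint angles; "joint_vel": joint speeds; "joint_torque": joint torques, N m; "position": TCP position; "ee_rot": TCP orientation; "ft_force": force on the tool from outside, world axes, zero at the start; "torque": the same for the moment, N m; "grip_width": opening from 0.0 (shut) to 1.0 (fully open); "grip_force": force on a finger pad.
Only numpy, scipy, OpenCV 4.12 (cv2) and the standard library are available. Lean on these libraries where they do the work, as an engineer would, in place of code of your own. Each camera call takes 0.05 s, during which the arm holds its last target. There are 200 camera calls.

TASK

Reset the length stop for the next job: squeeze its brass spring button in flush with the blue sleeve, slide the sleeve along its bar toward the end where the yellow peg stands, and go on until the button pops out through the next hole. Then push or pull the sleeve along the bar with about 10 N to feel that the button holds it, and let go. Be gentle: never force the sleeve against a button that stands in a hole (16 N at most), and leave the measuring tools beside it alone.

Things in the scene. Friction and masses are not known exactly. Their poses are not given: they have to be found in the camera images.
- stop_stand: Length stop fixed to the bench: dark base plate 120 x 364 x 10 mm, a grey bracket 78 mm high at each end, and between them a square aluminium bar, its axis 55 mm above the bench. Origin: centre of the base's underside. z up; y along the bar, to the left as the robot sees it; x away from the robot. Turned up to 0.3 rad.
- sleeve_mid (a point): Centre of the sliding sleeve, on the bar's axis; axes as the stand's. Blue square tube 36 x 36 mm, 188 mm long along y, wall 2 mm. Its middle 35 mm are clear for gripping across x. A stop arm sticks out 42 mm on its far side near the left (+y) end.
- sleeve_hole (a point): Centre of the middle hole, on the sleeve's near (-x) face, 18 mm from its axis. 12 mm square; another such hole lies on either side in a steel index plate flush with the wall, set by hand and fixed: its centre lies anywhere from 39 to 63 mm from this one, differs left and right, and is not measured. Between the holes the wall is closed and keeps the button in.
- sleeve (a joint): Place of the sleeve along the bar, m: 0 with the button in the middle hole (play 1 mm each way), growing to the stand's +y (left); dead stops at -0.068 and 0.068. Sliding takes a few N; to start, while the button is cammed under the edge of the hole, 10 to 20 N.
- button (a joint): How far the spring button is pressed in, m: 0 fully out, 0.005 tip flush with the sleeve's near face, 0.007 when it slides inside the tube, 0.010 at most. The spring gives 1 N when out, 3 N when flush.
- button_tip (a point): Tip of the brass button, a round-ended pin of 10 mm diameter in the bar, at mid-length and axis height; it points to -x, 5 mm proud when out, and never moves along the bar. Out, it locks the sleeve. Pressed flush by a finger lying flat on the sleeve's face, its round end is cammed under the wall as the sleeve slides; at the next hole (play 1 mm each way) it jumps out and locks again.
- yellow_peg: Yellow plastic peg, 17 mm diameter, 22 mm high, fixed on the base plate 115 mm left or right of the bar's middle, 42 mm on the near side: marks the side to which the sleeve must go. Origin: centre of its underside.
- black_peg: The same peg in black, at the other end: a blank. Origin: centre of its underside.
- dial_indicator: Round dial indicator, 57 mm case, 102 mm long, 21 mm high, lying loose to the right of the stop; leave it alone. Origin: under its middle.
- micrometer: Outside micrometer, 124 x 44 mm, 16 mm high, lying loose to the left of the stop; leave it alone. Origin: under its middle.

How it is judged:
On the way, in this order (a step that is already met when the one before it is completed fails the run):
1. the button is squeezed in while the sleeve is still at its middle hole (value of joint button above 0.0035 m and value of joint sleeve between -0.003 and 0.003 m), for 0.1 s.
2. the sleeve is under way toward the yellow peg with the button inside the tube (((y of yellow_peg in the frame of stop_stand above 0 m and value of joint sleeve between 0.012 and 0.03 m) or (y of yellow_peg in the frame of stop_stand below 0 m and value of joint sleeve between -0.03 and -0.012 m)) and value of joint button above 0.0055 m), for 0.1 s.
3. with the button out through the next hole, the sleeve is felt to be held by it (a push or pull of more than 6 N along the bar) (((y of yellow_peg in the frame of stop_stand above 0 m and value of joint sleeve between 0.036 and 0.066 m) or (y of yellow_peg in the frame of stop_stand below 0 m and value of joint sleeve between -0.066 and -0.036 m)) and value of joint button below 0.0015 m and contact force between button and sleeve above 6 N), for 0.2 s.
At the end, for the whole second after the job is handed in: The sleeve stands 36 to 66 mm from its middle position on the yellow peg's side, at rest and released, with the button fully out (within 1.5 mm) through the next hole (((y of yellow_peg in the frame of stop_stand above 0 m and value of joint sleeve between 0.036 and 0.066 m) or (y of yellow_peg in the frame of stop_stand below 0 m and value of joint sleeve between -0.066 and -0.036 m)) and value of joint button below 0.0015 m and velocity of joint sleeve between -0.005 and 0.005 m/s and contact force between the fingers and sleeve below 0.1 N); the robot touches nothing.
It fails at once if the sleeve is forced against the button with more than 16 N (contact force between button and sleeve above 16 N).
It fails at once if the dial indicator is moved more than 15 mm (distance of dial_indicator from where it was at the start of the episode above 0.015 m).
It fails at once if the micrometer is moved more than 15 mm (distance of micrometer from where it was at the start of the episode above 0.015 m).
It also fails if it takes over 38 s, if anything falls off the work surface, if the arm or the gripper's body presses on something with over 40 N, if the wrist force passes 120 N, or if a joint passes its speed limit or range.

## Working session

There is one attempt and no reset: what is moved stays moved. The work goes in short steps, Python scripts to look and compute and a tool call to move; the robot and the scene stay as the last step left them, time stands still between calls to the robot, and variables do not carry over. Pictures are saved under pics/ and viewed, at most 10 in all, crops included, and the job is handed in when it is done.

Besides the shell and the picture viewer there is one more tool, called after ">>>" as name(argument=value, ...), one argument or row to a line, values as JSON. step_arm: Moves the arm, as the interface text tells. Its arguments: {"type":"object","properties":{"motion":{"type":"array","items":{"type":"array"}}},"required":["motion"]}

```bash
mkdir -p pics; ls; cat > h.py <<'E'
import numpy as np, cv2
from cell import sensors, eyes, env, models
from scipy.spatial.transform import Rotation as R
def ray(p,at):
    K=np.array(p["camera_matrix"]);r,c=at
    d=np.array([(c-K[0,2])/K[0,0],-(r-K[1,2])/K[1,1],-1.])
    d=np.array(p["rotation"])@d
    return np.array(p["eye"]),d/np.linalg.norm(d)
def atz(p,at,z):
    e,d=ray(p,at); return e+d*(z-e[2])/d[2]
def tri(obs):
    A=0;b=0
    for p,at in obs:
        e,d=ray(p,at);M=np.eye(3)-np.outer(d,d);A=A+M;b=b+M@e
    return np.linalg.solve(A,b)
def save(p,n): cv2.imwrite("pics/"+n,p["image"][:,:,::-1])
E
cat > look.py <<'E'
from h import *
P={n:eyes.read_camera(n) for n in("scene","side")}
for n in P: save(P[n],n+"0.png"); print(n,np.round(P[n]["eye"],3))
for q in ["stop_stand","sleeve_mid","sleeve_hole","button_tip","yellow_peg","black_peg","dial_indicator","micrometer"]:
    o=[]
    for n in P:
        t=models.tip_of(P[n],q); print(q,n,[(np.round(x["at"],1).tolist(),round(x["score"],2)) for x in t[:2]])
        if t:o.append((P[n],t[0]["at"]))
    if len(o)==2: 
        X=tri(o); print("   tri",X.round(4))
    z={"stop_stand":0,"sleeve_mid":.055,"sleeve_hole":.055,"button_tip":.055,"yellow_peg":.01,"black_peg":.01}.get(q,0)
    print("   ",[atz(*x,z).round(4).tolist() for x in o])
s=sensors.state();print(s)
E
python3 look.py
```

```text
pics
scene [-0.218  0.915  0.907]
side [0.435 1.295 0.662]
stop_stand scene []
stop_stand side [([203.4, 253.6], 0.83), ([160.4, 252.3], 0.6)]Traceback (most recent call last):
  File "look.py", line 12, in <module>
    print("   ",[atz(*x,z).round(4).tolist() for x in o])
                 ~~~^^^^^^
  File "h.py", line 10, in atz
    e,d=ray(p,at); return e+d*(z-e[2])/d[2]
        ~~~^^^^^^
  File "h.py", line 7, in ray
    d=np.array(p["rotation"])@d
      ~~~~~~~~~~~~~~~~~~~~~~~^~
ValueError: matmul: Input operand 1 has a mismatch in its core dimension 0, with gufunc signature (n?,k),(k,m?)->(n?,m?) (size 3 is different from 4)
```

```bash
sed -i 's/d=np.array(p\["rotation"\])@d/d=R.from_quat(np.array(p["rotation"])[[1,2,3,0]]).apply(d)/' h.py; python3 look.py
```

```text
scene [-0.218  0.915  0.907]
side [0.435 1.295 0.662]
stop_stand scene []
stop_stand side [([202.7, 257.1], 0.73), ([190.0, 252.9], 0.51)]
    [[0.5345, 0.0029, 0.0]]
sleeve_mid scene [([197.2, 257.0], 0.59)]
sleeve_mid side [([190.9, 253.0], 0.94)]
   tri [0.5495 0.0065 0.0457]
    [[0.542, 0.0156, 0.055], [0.5474, 0.0273, 0.055]]
sleeve_hole scene [([198.0, 260.5], 0.95)]
sleeve_hole side [([191.2, 260.7], 0.78)]
   tri [0.5247 0.0191 0.0565]
    [[0.5318, 0.0118, 0.055], [0.5221, 0.0257, 0.055]]
button_tip scene []
button_tip side []
    []
yellow_peg scene [([211.9, 261.1], 0.73), ([197.9, 296.9], 0.61)]
yellow_peg side [([191.2, 274.6], 0.6)]
   tri [0.4722 0.081  0.0801]
    [[0.5246, 0.0162, 0.01], [0.4797, -0.076, 0.01]]
black_peg scene [([240.1, 239.3], 0.47)]
black_peg side [([219.6, 263.7], 0.47)]
   tri [0.4977 0.1428 0.0074]
    [[0.487, 0.153, 0.01], [0.5021, 0.1343, 0.01]]
dial_indicator scene [([151.3, 320.4], 0.45)]
dial_indicator side [([157.0, 254.6], 0.45)]
   tri [ 0.5807 -0.3689  0.0241]
    [[0.6051, -0.4071, 0.0], [0.5848, -0.4267, 0.0]]
micrometer scene [([295.2, 173.9], 0.9)]
micrometer side [([275.0, 264.3], 0.71)]
   tri [ 0.4792  0.3988 -0.0037]
    [[0.4758, 0.4013, 0.0], [0.4792, 0.4031, 0.0]]
{'time': 1.1, 'joint_positions': array([-1.22667384e+00,  3.08094024e-01,  1.63379927e+00, -1.40165431e-05,
        1.19968949e+00, -6.96977951e-02]), 'joint_vel': array([-0.00155857,  0.00029367, -0.00068918, -0.00135751, -0.00020753,
        0.00067437]), 'joint_torque': array([ 8.14751002e-04, -4.15294647e+01, -2.77085871e+01,  1.30702192e-04,
        7.92956962e-04, -2.24269670e-06]), 'position': array([ 0.25129449, -0.57226571,  0.2312761 ]), 'ee_rot': array([ 5.78531486e-06,  9.78669835e-01,  2.05439417e-01, -5.79433877e-06]), 'ft_force': array([0.17938232, 0.2825516 , 0.56335209]), 'torque': array([ 0.0302763 ,  0.03197549, -0.05091212]), 'grip_force': 0.0, 'grip_width': 1.002260997480016}
```

View pics/scene0.png

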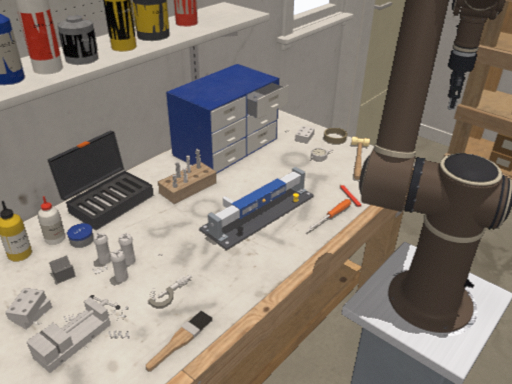

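View pics/side0.png

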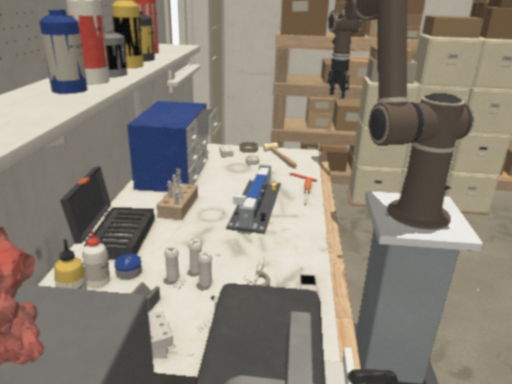

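Both pegs show: yellow at the right end (scene about row 198, col 297), black at the left (240, 239). The sleeve must go toward −y. Next I'll get the rough pose.

```bash
cat > rel.py <<'E'
from h import *
import sys
# target TCP x y z, tool-y angle deg (world) -> rows units
x,y,z,a=map(float,sys.argv[1:5])
s=sensors.state(); q=np.array(s["ee_rot"]); T=R.from_quat(q[[1,2,3,0]])
a=np.radians(a); Y=np.array([np.cos(a),np.sin(a),0]);Z=np.array([0,0,-1.]);X=np.cross(Y,Z)
G=R.from_matrix(np.array([X,Y,Z]).T)
print("world d",np.round(np.array([x,y,z])-s["position"],4))
print("tool shift units",(T.inv().apply(np.array([x,y,z])-s["position"])/.03).round(3),"turn units",(np.degrees((T.inv()*G).as_rotvec())/6).round(3),"shift in goal tool axes",(G.inv().apply(np.array([x,y,z])-s["position"])/.03).round(3), "t",s["time"])
E
python3 - <<'E'
from h import *
p=eyes.read_camera("scene")
Y=atz(p,(199,296.5),.021);B=atz(p,(240,239),.021);print(Y,B)
d=B-Y;yaw=np.arctan2(-d[0],d[1]);print(np.degrees(yaw),np.linalg.norm(d))
m=(Y+B)/2; xs=np.array([np.cos(yaw),np.sin(yaw),0]);print("mid",m+xs*.042)
E
python3 rel.py .49 0.0 .26 0
```

```text
[ 0.47693    -0.09327058  0.021     ] [0.4792168 0.1625311 0.021    ]
-0.5121949000675633 0.2558118947134511
mid [0.52007172 0.03425481 0.021     ]
world d [0.2387 0.5723 0.0287]
tool shift units [ 14.956 -14.266  -0.958] turn units [  0.      0.    -11.048] shift in goal tool axes [19.076  7.957 -0.957] t 1.15
```

>>> step_arm(
  motion=[
    [[0, 0, -1], [1, -0.9, -0.1], 1],
    [[0, 0, -1], [1, -0.8, -0.1], 1],
    [[0, 0, -1], [1, -0.7, -0.1], 1],
    [[0, 0, -1], [1, -0.6, -0.1], 1],
    [[0, 0, -1], [1, -0.4, -0.1], 1],
    [[0, 0, -1], [1, -0.2, -0.1], 1],
    [[0, 0, -1], [1, 0, -0.1], 1],
    [[0, 0, -1], [1, 0.1, -0.1], 1],
    [[0, 0, -1], [1, 0.2, -0.1], 1],
    [[0, 0, -1], [1, 0.3, -0.1], 1],
    [[0, 0, -1], [1, 0.4, 0], 1],
    [[0, 0, 0], [1, 0.4, 0], 1],
    [[0, 0, 0], [1, 0.4, 0], 1],
    [[0, 0, 0], [1, 0.4, 0], 1],
    [[0, 0, 0], [1, 0.4, 0], 1],
    [[0, 0, 0], [1, 0.4, 0], 1],
  ],
)

```text
time: 2.75
position: [0.4657, -0.0883, 0.2615]
ee_rot: [0.0, 0.709, 0.705, 0.0]
ft_force: [0.6, 0.2, 0.8]
grip_width: 1.001
grip_force: 0.0
```

```bash
python3 rel.py .50 0.03 .26 0
```

```text
world d [ 0.0343  0.1183 -0.0015]
tool shift units [3.95  1.123 0.051] turn units [ 0.006  0.002 -0.048] shift in goal tool axes [3.944 1.143 0.051] t 2.75
```

>>> step_arm(
  motion=[
    [[0, 0, 0], [1, 0.3, 0], 1],
    [[0, 0, 0], [1, 0.3, 0], 1],
    [[0, 0, 0], [0.8, 0.2, 0], 1],
    [[0, 0, 0], [0.5, 0, 0], 1],
    [[0, 0, 0], [0, 0, 0], 1],
  ],
)

```text
time: 3.25
position: [0.4898, 0.0109, 0.2613]
ee_rot: [-0.0, 0.708, 0.706, 0.0]
ft_force: [0.3, 0.0, -0.1]
grip_width: 0.999
grip_force: 0.0
```

```bash
cat >> h.py <<'E'
def wray(p,at):
    K=np.array(p["camera_matrix"]);r,c=at
    u=(c-K[0,2])/K[0,0];v=(r-K[1,2])/K[1,1];th=np.hypot(u,v)+1e-12
    d=np.array([np.sin(th)*u/th,-np.sin(th)*v/th,-np.cos(th)])
    return np.array(p["eye"]),R.from_quat(np.array(p["rotation"])[[1,2,3,0]]).apply(d)
def wz(p,at,z):
    e,d=wray(p,at);return e+d*(z-e[2])/d[2]
E
cat > w.py <<'E'
from h import *
import sys
p=eyes.read_camera("wrist");save(p,sys.argv[1]);print(p["eye"],p["rotation"])
print(sensors.state()["position"])
for q,z in [("stop_stand",0),("sleeve_mid",.055),("sleeve_hole",.055),("button_tip",.055),("yellow_peg",.01),("black_peg",.01)]:
    print(q,[(np.round(x["at"],1).tolist(),round(x["score"],2),wz(p,x["at"],z).round(4).tolist()) for x in models.tip_of(p,q)[:2]])
E
python3 w.py w1.png
```

```text
[0.49066329 0.08817101 0.40419828] [ 9.88597003e-01 -1.50581740e-01  1.68085490e-04 -1.03799684e-03]
[0.48975545 0.00978442 0.26133084]
stop_stand [([157.9, 289.4], 0.65, [0.5325, 0.0166, 0.0])]
sleeve_mid [([165.2, 296.5], 0.56, [0.5356, 0.0175, 0.055])]
sleeve_hole [([163.0, 284.4], 0.56, [0.5209, 0.0201, 0.055])]
button_tip [([165.4, 276.8], 0.4, [0.5118, 0.0171, 0.055])]
yellow_peg [([234.1, 256.5], 0.65, [0.4867, -0.0935, 0.01])]
black_peg [([70.0, 269.1], 0.43, [0.5039, 0.1358, 0.01])]
```

View pics/w1.png

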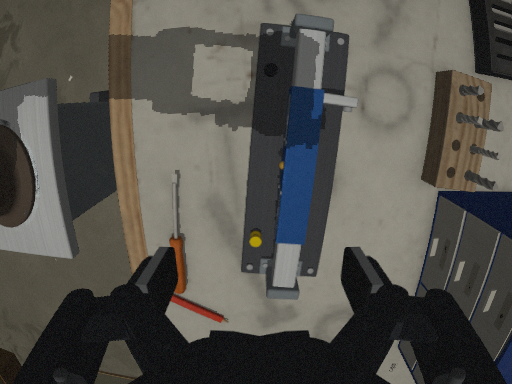

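The picture shows the stand almost straight ahead, with the yellow peg at (240, 256) toward −y and the brass button at (165, 281). I'll refine the yaw and centre from the blue edges.

```bash
cat > fit.py <<'E'
from h import *
import sys
p=eyes.read_camera("wrist");im=p["image"];save(p,sys.argv[1])
hsv=cv2.cvtColor(im,cv2.COLOR_RGB2HSV)
m=cv2.inRange(hsv,(100,100,50),(130,255,255))
n,l,st,c=cv2.connectedComponentsWithStats(m)
seed=[i for i in range(1,n) if 240<c[i][0]<345 and st[i,4]>50]
m=np.isin(l,seed)
rows=[r for r in range(384) if m[r].sum()>8]
print("rows",rows[0],rows[-1])
def line(P):
    P=np.array(P);k=np.ones(len(P),bool)
    for _ in range(5):
        b=np.polyfit(P[k,1],P[k,0],1);e=P[:,0]-np.polyval(b,P[:,1]);k=abs(e)<max(.0015,1.5*e[k].std())
    return b,e[k].std(),k.sum()
F=[];N=[]
for r in rows[4:-4]:
    cs=np.where(m[r])[0]
    F.append(wz(p,(r,cs.max()+.5),.073)[:2]);N.append(wz(p,(r,cs.min()-.5),.037)[:2])
y=wz(p,(rows[len(rows)//2],280),.06)[1]
for nm,L in(("far top",F),("near bottom",N)):
    b,s,k=line(L);print(nm,"yaw",np.degrees(np.arctan(-b[0])).round(2),"x at y=.018:",np.polyval(b,.018).round(4),s.round(5),k)
mid=np.median([wz(p,(rows[i],np.where(m[rows[i]])[0].max()),.073)[1] for i in(0,)]),wz(p,(rows[-1],np.where(m[rows[-1]])[0].max()),.073)[1]
print("sleeve y ends",mid,np.mean(mid))
for s in [(31,267),(42,340),(268,248),(271,309)]: print(s,wz(p,s,.012).round(4))
for q,z in [("sleeve_hole",.055),("button_tip",.055),("sleeve_mid",.055),("yellow_peg",.01),("black_peg",.01)]:
    print(q,[(np.round(x["at"],1).tolist(),round(x["score"],2),wz(p,x["at"],z).round(4).tolist()) for x in models.tip_of(p,q)[:1]])
E
python3 fit.py w2.png
```

```text
rows 85 241
far top yaw -4.93 x at y=.018: 0.5551 0.00041 149
near bottom yaw -5.14 x at y=.018: 0.5217 0.00049 148
sleeve y ends (np.float64(0.10931465386412484), np.float64(-0.07733289643078933)) 0.015990878716667753
(31, 267) [0.5019 0.1862 0.012 ]
(42, 340) [0.5986 0.1753 0.012 ]
(268, 248) [ 0.4726 -0.1527  0.012 ]
(271, 309) [ 0.5671 -0.16    0.012 ]
sleeve_hole [([161.5, 284.1], 0.72, [0.5205, 0.0192, 0.055])]
button_tip [([160.4, 274.3], 0.4, [0.5088, 0.0205, 0.055])]
sleeve_mid [([164.1, 295.9], 0.79, [0.5348, 0.016, 0.055])]
yellow_peg [([237.3, 258.6], 0.42, [0.4892, -0.1013, 0.01])]
black_peg [([70.0, 266.6], 0.44, [0.5011, 0.1331, 0.01])]
```

```bash
python3 rel.py .538 0.017 .11 -5
```

```text
world d [ 0.0482  0.008  -0.1513]
tool shift units [0.274 1.606 5.042] turn units [-0.     0.     0.781] shift in goal tool axes [0.404 1.578 5.042] t 3.9
```

>>> step_arm(
  motion=[
    [[0, 0, 0.78], [0.2, 0.5, 0.5], 1],
    [[0, 0, 0], [0.1, 0.5, 0.9], 1],
    [[0, 0, 0], [0.1, 0.5, 0.9], 1],
    [[0, 0, 0], [0, 0.08, 0.9], 1],
    [[0, 0, 0], [0, 0, 0.9], 1],
    [[0, 0, 0], [0, 0, 0.9], 1],
    [[0, 0, 0], [0, 0, 0], 1],
    [[0, 0, 0], [0, 0, 0], 1],
  ],
)

```text
time: 4.7
position: [0.5374, 0.0184, 0.1111]
ee_rot: [-0.0, 0.737, 0.676, -0.0]
ft_force: [0.3, -0.2, 0.1]
grip_width: 1.001
grip_force: 0.0
```

```bash
python3 fit.py w3.png; python3 rel.py .538 0.017 .034 -5
```

```text
rows 83 333
far top yaw -4.9 x at y=.018: 0.555 0.00025 243
near bottom yaw -5.12 x at y=.018: 0.5148 0.00029 243
sleeve y ends (np.float64(0.10788910342413414), np.float64(-0.07883046440287007)) 0.014529319510632036
(31, 267) [0.5563 0.1567 0.012 ]
(42, 340) [0.6152 0.1452 0.012 ]
(268, 248) [ 0.5215 -0.0503  0.012 ]
(271, 309) [ 0.5792 -0.0594  0.012 ]
sleeve_hole [([218.8, 233.6], 0.73, [0.5195, 0.0176, 0.055])]
button_tip [([220.7, 223.3], 0.37, [0.5118, 0.0167, 0.055])]
sleeve_mid [([217.6, 257.5], 0.77, [0.5368, 0.0171, 0.055])]
yellow_peg [([307.1, 220.2], 0.63, [0.4875, -0.0977, 0.01])]
black_peg []
world d [-0.0008 -0.0013 -0.0788]
tool shift units [-0.046 -0.03   2.628] turn units [ 0.028 -0.001  0.005] shift in goal tool axes [-0.046 -0.022  2.628] t 5.0
```

View pics/w3.png

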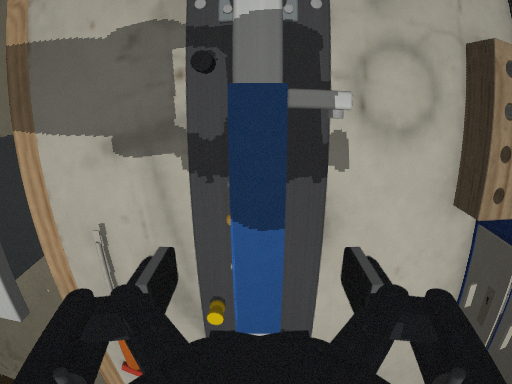

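The brass button shows at (220, 230), and the sleeve is centred between the fingers (col 257). I'm going down.

>>> step_arm(
  motion=[
    [[0, 0, 0], [0, -0.02, 0.6], 1],
    [[0, 0, 0], [0, 0, 0.6], 1],
    [[0, 0, 0], [0, 0, 0.6], 1],
    [[0, 0, 0], [0, 0, 0.5], 1],
    [[0, 0, 0], [0, 0, 0.27], 1],
    [[0, 0, 0], [0, 0, 0], 1],
    [[0, 0, 0], [0, 0, 0], 1],
  ],
)

```text
time: 5.7
position: [0.5375, 0.0184, 0.0346]
ee_rot: [0.0, 0.737, 0.676, 0.0]
ft_force: [0.2, -0.0, 0.7]
grip_width: 0.997
grip_force: 0.0
```

>>> step_arm(
  motion=[
    [[0, 0, 0], [0, 0, 0], 0.6],
    [[0, 0, 0], [0, 0, 0], 0.5],
    [[0, 0, 0], [0, 0, 0], 0.5],
    [[0, 0, 0], [0, 0, 0], 0.5],
  ],
)

```text
time: 6.1
position: [0.5363, 0.0185, 0.0344]
ee_rot: [-0.001, 0.737, 0.676, -0.001]
ft_force: [-1.7, -0.1, 1.9]
grip_width: 0.498
grip_force: 0.9
```

>>> step_arm(
  motion=[
    [[0, 0, 0], [0, 0, 0], 0.44],
    [[0, 0, 0], [0, 0, 0], 0.42],
    [[0, 0, 0], [0, 0, 0], 0.4],
    [[0, 0, 0], [0, 0, 0], 0.3],
    [[0, 0, 0], [0, 0, 0], 0],
    [[0, 0, 0], [0, 0, 0], 0],
    [[0, 0, 0], [0, 0, 0], 0],
  ],
)

```text
time: 6.8
position: [0.5363, 0.0185, 0.0342]
ee_rot: [-0.001, 0.737, 0.676, -0.001]
ft_force: [-4.6, 1.0, 5.9]
grip_width: 0.415
grip_force: 59.2
```

>>> step_arm(
  motion=[
    [[0, 0, 0], [-0.03, 0, 0], 0],
    [[0, 0, 0], [-0.03, 0, 0], 0],
  ],
)

```text
time: 7.0
position: [0.5362, 0.0175, 0.0343]
ee_rot: [-0.001, 0.737, 0.676, -0.0]
ft_force: [-4.1, 4.3, 5.7]
grip_width: 0.408
grip_force: 59.2
```

>>> step_arm(
  motion=[
    [[0, 0, 0], [-0.03, 0, 0], 0],
    [[0, 0, 0], [-0.03, 0, 0], 0],
  ],
)

```text
time: 7.2
position: [0.5361, 0.016, 0.0343]
ee_rot: [-0.001, 0.737, 0.676, 0.0]
ft_force: [-4.8, 6.0, 5.7]
grip_width: 0.415
grip_force: 59.1
```

>>> step_arm(
  motion=[
    [[0, 0, 0], [-0.03, 0, 0], 0],
    [[0, 0, 0], [-0.03, 0, 0], 0],
  ],
)

```text
time: 7.4
position: [0.536, 0.0151, 0.0342]
ee_rot: [-0.002, 0.737, 0.675, 0.001]
ft_force: [-3.7, 8.1, 5.9]
grip_width: 0.414
grip_force: 59.1
```

>>> step_arm(
  motion=[
    [[0, 0, 0], [-0.04, 0, 0], 0],
    [[0, 0, 0], [-0.04, 0, 0], 0],
    [[0, 0, 0], [0, 0, 0], 0],
  ],
)

```text
time: 7.7
position: [0.5357, 0.0114, 0.0343]
ee_rot: [-0.001, 0.737, 0.676, -0.0]
ft_force: [-5.1, 2.4, 6.1]
grip_width: 0.418
grip_force: 59.3
```

>>> step_arm(
  motion=[
    [[0, 0, 0], [-0.1, 0, 0], 0],
    [[0, 0, 0], [-0.1, 0, 0], 0],
    [[0, 0, 0], [-0.1, 0, 0], 0],
    [[0, 0, 0], [-0.1, 0, 0], 0],
    [[0, 0, 0], [-0.1, 0, 0], 0],
  ],
)

```text
time: 8.2
position: [0.5344, -0.0032, 0.0342]
ee_rot: [-0.001, 0.737, 0.676, 0.0]
ft_force: [-4.5, 3.9, 4.5]
grip_width: 0.417
grip_force: 59.3
```

>>> step_arm(
  motion=[
    [[0, 0, 0], [-0.1, 0, 0], 0],
    [[0, 0, 0], [-0.1, 0, 0], 0],
    [[0, 0, 0], [-0.1, 0, 0], 0],
  ],
)

```text
time: 8.5
position: [0.5336, -0.0123, 0.0343]
ee_rot: [-0.001, 0.737, 0.676, 0.0]
ft_force: [-4.7, 4.2, 5.6]
grip_width: 0.414
grip_force: 59.2
```

>>> step_arm(
  motion=[
    [[0, 0, 0], [-0.06, 0, 0], 0],
    [[0, 0, 0], [-0.04, 0, 0], 0],
    [[0, 0, 0], [-0.03, 0, 0], 0],
  ],
)

```text
time: 8.8
position: [0.5333, -0.0163, 0.0343]
ee_rot: [-0.001, 0.737, 0.676, -0.0]
ft_force: [-4.7, 3.9, 6.0]
grip_width: 0.415
grip_force: 59.1
```

>>> step_arm(
  motion=[
    [[0, 0, 0], [-0.03, 0, 0], 0],
    [[0, 0, 0], [-0.03, 0, 0], 0],
    [[0, 0, 0], [-0.03, 0, 0], 0],
  ],
)

```text
time: 9.1
position: [0.533, -0.0189, 0.0343]
ee_rot: [-0.001, 0.737, 0.676, -0.0]
ft_force: [-4.9, 4.6, 5.7]
grip_width: 0.417
grip_force: 59.1
```

>>> step_arm(
  motion=[
    [[0, 0, 0], [-0.03, 0, 0], 0],
    [[0, 0, 0], [-0.03, 0, 0], 0],
    [[0, 0, 0], [-0.02, 0, 0], 0],
  ],
)

```text
time: 9.4
position: [0.5328, -0.0213, 0.0343]
ee_rot: [-0.001, 0.737, 0.676, -0.0]
ft_force: [-4.8, 3.5, 5.8]
grip_width: 0.415
grip_force: 59.1
```

>>> step_arm(
  motion=[
    [[0, 0, 0], [-0.03, 0, 0], 0],
    [[0, 0, 0], [-0.03, 0, 0], 0],
    [[0, 0, 0], [-0.02, 0, 0], 0],
  ],
)

```text
time: 9.7
position: [0.5326, -0.0237, 0.0343]
ee_rot: [-0.001, 0.737, 0.676, -0.0]
ft_force: [-4.6, 3.1, 5.3]
grip_width: 0.413
grip_force: 59.1
```

>>> step_arm(
  motion=[
    [[0, 0, 0], [-0.03, 0, 0], 0],
    [[0, 0, 0], [-0.03, 0, 0], 0],
    [[0, 0, 0], [-0.02, 0, 0], 0],
  ],
)

```text
time: 10.0
position: [0.5324, -0.0262, 0.0343]
ee_rot: [-0.001, 0.737, 0.676, -0.0]
ft_force: [-4.7, 3.9, 5.5]
grip_width: 0.419
grip_force: 59.1
```

>>> step_arm(
  motion=[
    [[0, 0, 0], [-0.03, 0, 0], 0],
    [[0, 0, 0], [-0.03, 0, 0], 0],
    [[0, 0, 0], [-0.02, 0, 0], 0],
  ],
)

```text
time: 10.3
position: [0.5322, -0.0285, 0.0343]
ee_rot: [-0.001, 0.737, 0.676, -0.0]
ft_force: [-4.9, 3.8, 5.6]
grip_width: 0.412
grip_force: 59.1
```

>>> step_arm(
  motion=[
    [[0, 0, 0], [-0.03, 0, 0], 0],
    [[0, 0, 0], [-0.03, 0, 0], 0],
    [[0, 0, 0], [-0.02, 0, 0], 0],
  ],
)

```text
time: 10.6
position: [0.532, -0.0313, 0.0343]
ee_rot: [-0.001, 0.737, 0.676, -0.0]
ft_force: [-4.8, 1.6, 5.4]
grip_width: 0.418
grip_force: 59.2
```

>>> step_arm(
  motion=[
    [[0, 0, 0], [-0.03, 0, 0], 0],
    [[0, 0, 0], [-0.02, 0, 0], 0],
  ],
)

```text
time: 10.8
position: [0.5318, -0.0331, 0.0343]
ee_rot: [-0.001, 0.737, 0.676, -0.001]
ft_force: [-5.2, 0.7, 5.2]
grip_width: 0.414
grip_force: 59.3
```

>>> step_arm(
  motion=[
    [[0, 0, 0], [-0.02, 0, 0], 0],
    [[0, 0, 0], [-0.02, 0, 0], 0],
  ],
)

```text
time: 11.0
position: [0.5317, -0.0345, 0.0343]
ee_rot: [-0.001, 0.737, 0.676, -0.001]
ft_force: [-5.0, 0.9, 4.7]
grip_width: 0.415
grip_force: 59.3
```

>>> step_arm(
  motion=[
    [[0, 0, 0], [-0.02, 0, 0], 0],
    [[0, 0, 0], [-0.02, 0, 0], 0],
  ],
)

```text
time: 11.2
position: [0.5317, -0.0353, 0.0343]
ee_rot: [-0.001, 0.737, 0.676, -0.0]
ft_force: [-5.2, 1.7, 6.0]
grip_width: 0.414
grip_force: 59.3
```

>>> step_arm(
  motion=[
    [[0, 0, 0], [-0.02, 0, 0], 0],
    [[0, 0, 0], [-0.02, 0, 0], 0],
  ],
)

```text
time: 11.4
position: [0.5315, -0.0365, 0.0343]
ee_rot: [-0.001, 0.737, 0.676, -0.0]
ft_force: [-5.0, 1.8, 5.3]
grip_width: 0.417
grip_force: 59.3
```

>>> step_arm(
  motion=[
    [[0, 0, 0], [-0.02, 0, 0], 0],
    [[0, 0, 0], [-0.02, 0, 0], 0],
  ],
)

```text
time: 11.6
position: [0.5315, -0.037, 0.0343]
ee_rot: [-0.001, 0.737, 0.676, 0.0]
ft_force: [-4.8, 5.8, 5.4]
grip_width: 0.413
grip_force: 59.3
```

>>> step_arm(
  motion=[
    [[0, 0, 0], [-0.02, 0, 0], 0],
    [[0, 0, 0], [-0.02, 0, 0], 0],
  ],
)

```text
time: 11.8
position: [0.5314, -0.0373, 0.0343]
ee_rot: [-0.002, 0.737, 0.676, 0.001]
ft_force: [-4.4, 8.7, 5.6]
grip_width: 0.415
grip_force: 59.2
```

>>> step_arm(
  motion=[
    [[0, 0, 0], [-0.02, 0, 0], 0],
    [[0, 0, 0], [-0.01, 0, 0], 0],
    [[0, 0, 0], [0, 0, 0], 0],
  ],
)

```text
time: 12.1
position: [0.5314, -0.0374, 0.0343]
ee_rot: [-0.002, 0.737, 0.676, 0.001]
ft_force: [-3.5, 10.0, 5.2]
grip_width: 0.412
grip_force: 59.2
```

>>> step_arm(
  motion=[
    [[0, 0, 0], [-0.015, 0, 0], 0],
    [[0, 0, 0], [0, 0, 0], 0],
    [[0, 0, 0], [0, 0, 0], 0],
    [[0, 0, 0], [0, 0, 0], 0],
  ],
)

```text
time: 12.5
position: [0.5314, -0.0375, 0.0343]
ee_rot: [-0.002, 0.737, 0.675, 0.001]
ft_force: [-3.4, 11.9, 5.0]
grip_width: 0.416
grip_force: 59.2
```

>>> step_arm(
  motion=[
    [[0, 0, 0], [0.05, 0, 0], 0],
    [[0, 0, 0], [0.05, 0, 0], 0],
    [[0, 0, 0], [0, 0, 0], 0],
  ],
)

```text
time: 12.8
position: [0.5315, -0.0368, 0.0343]
ee_rot: [-0.001, 0.737, 0.676, -0.0]
ft_force: [-5.1, 3.1, 5.1]
grip_width: 0.415
grip_force: 59.2
```

>>> step_arm(
  motion=[
    [[0, 0, 0], [0, 0, 0], 0.5],
    [[0, 0, 0], [0, 0, 0], 0.7],
    [[0, 0, 0], [0, 0, 0], 1],
    [[0, 0, 0], [0, 0, 0], 1],
    [[0, 0, 0], [0, 0, 0], 1],
    [[0, 0, 0], [0, 0, 0], 1],
  ],
)

```text
time: 13.4
position: [0.5323, -0.0377, 0.0342]
ee_rot: [0.0, 0.737, 0.676, 0.0]
ft_force: [-0.3, 0.8, -0.6]
grip_width: 1.003
grip_force: 0.0
```

>>> step_arm(
  motion=[
    [[0, 0, 0], [0, 0, -0.3], 1],
    [[0, 0, 0], [0, 0, -0.6], 1],
    [[0, 0, 0], [0, 0, -0.8], 1],
    [[0, 0, 0], [0, 0, -0.8], 1],
    [[0, 0, 0], [0, -0.7, -0.6], 1],
    [[0, 0, 0], [0, -0.7, -0.3], 1],
    [[0, 0, 0], [0, -0.7, 0], 1],
    [[0, 0, 0], [0, 0, 0], 1],
  ],
)

```text
time: 14.2
position: [0.467, -0.0318, 0.1366]
ee_rot: [-0.001, 0.737, 0.676, -0.0]
ft_force: [-0.1, 0.2, -0.2]
grip_width: 1.001
grip_force: 0.0
```

```bash
python3 -c "
from h import *
p=eyes.read_camera('wrist');cv2.imwrite('pics/w5.png',cv2.resize(p['image'][100:384,100:400,::-1],None,fx=2,fy=2,interpolation=cv2.INTER_CUBIC));print(models.tip_of(p,'button_tip')[:1],models.tip_of(p,'sleeve_hole')[:1],sensors.state()['ft_force'])"
```

```text
[{'at': [135.9, 311.3], 'score': 0.51}] [{'at': [205.0, 319.4], 'score': 0.56}] [0.36447073 0.04125855 0.91460339]
```

View pics/w5.png

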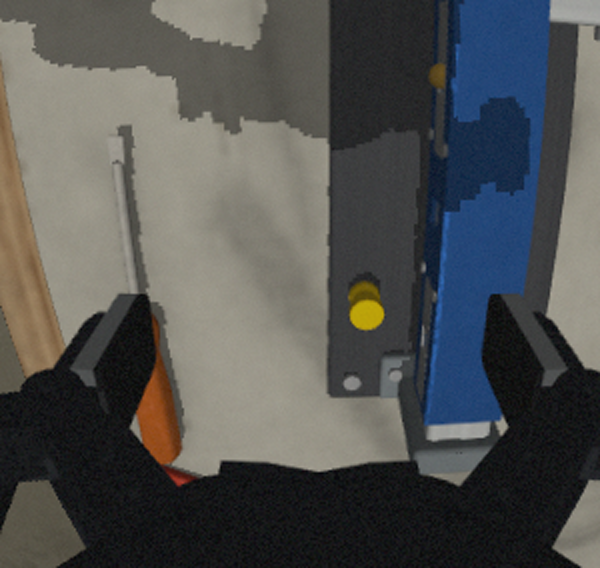

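The brass button stands proud at crop (75, 438), in the hole of the steel plate. The sleeve has moved toward the yellow peg, and the robot is clear of everything.

```bash
python3 -c "
from h import *
print(env.close_job())"
```

```text
the job is handed in; nothing more can be done
None
```

The sleeve now stands about 55 mm toward the yellow peg with the button out through the next hole; it held a push of about 11 N (wrist reading), and I let go, backed clear and handed the job in (no verdict was returned).

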